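# Find the tin that is still full at the sorting table

### The arm

A 6-joint arm with a two-finger parallel gripper is mounted at the origin on the work surface. World frame = base frame: x ahead of the robot, y to its left, z up, the work surface at z = 0. Lengths are in m, angles in rad, forces in N, time in s.
With the tool pointing down it reaches from about 0.3 to 0.825 m from the base axis. Payload 5.4 kg.
Tool frame: the origin (TCP) lies midway between the tips of the shut fingers; the grasp point (between the pads) lies 19 mm behind it; z points along the fingers, y is the line along which they close (so a half turn about z gives the same grasp; the last joint's range is limited). The gripper opens to 92 mm and grips with 3 to 60 N. Pads are 20 mm wide; open, the fingers measure 128 mm over their backs; the gripper's body (75 mm by 189 mm) begins 69 mm behind the grasp point.
Start: joints at [0.897, 0.158, 1.597, -0, 1.386, -0.21], TCP at [0.257, 0.514, 0.215] pointing down, gripper open.
Joint ranges: [-2.91, 2.91], [-0.94, 2.29], [0.18, 2.7], [-1.29, 4.43], [0.17, 2.64], [-3, 3]. Speed limits (rad/s): [2.57, 2.57, 3.14, 3.14, 3.14, 3.14].

### API

Orientations are given as a rotation vector (axis times angle).
In Python, from workcell import robot gives the robot as it stands. The module is installed in compiled form; this text tells all that it offers.
- The arm moves only by the shell command python3 -m pendant 'ROWS'. ROWS is a JSON object of lists of equal length, an entry for each row: "rotation": the turn, a rotation vector about the world's x, y, z in units of 8 degrees (1.0 is 8 degrees), a list of three; "linear": the shift along the world's x, y, z in units of 30 mm (1.0 is 30 mm), a list of three; "jaw": the opening, from 0 (shut) to 1 (fully open). In form: {"rotation": [[wx, wy, wz], ...], "linear": [[x, y, z], ...], "jaw": [jaw, ...]}. A call has 1 to 20 rows; each row shifts and turns the commanded pose from where the row before left it; what a row does not reach is not made up. A row lasts 1/8 s, in which the tool goes at most 62.5 mm and 10.7 degrees, less where a joint would pass 70% of its speed; a pose out of reach is approached as far as the arm can. A call is refused whole if a number of a shift passes 1 or a number of a turn 1, either way. A call with a gripper value outside its range is refused whole. The fingers move at their own pace and stop on an object; the grip force is fixed at half the most. Time passes only in rows, so rows that do not move let the fingers close. It gives the time, the measured TCP pose, the force, the opening and the grip force at its end, in the units of the state.
- robot.observe(): the state, without advancing time (a new reading comes with each control period).
- robot.get_image(name): name is "scene" or "side" or "wrist"; returns a dict with "frame" (480x640x3 uint8, red, green, blue), "depth" (480x640 float32, m along the optical axis (not along the pixel's ray), 0 where there is no reading), "camera_matrix" (3x3 intrinsics, pixels), "extrinsics" (4x4, takes a point from world to camera coordinates). Camera axes: x right, y down, z forward; pixel columns grow to the right and rows downward; lengths in m; the calibration is good to about 2 mm. A picture is of the moment at which its call begins.
- robot.finish_job(): hands the job in; it is judged then, once.
Trained networks look in the newest picture that a camera, given by its name, has taken for a name from the list of things; names that differ only in an ending like _2 or _b are one class to them, and where a whole thing is asked for, a point or a joint stands for the part that bears it (a point fixed in the world has none). Each returns a list of dicts, best first, with "confidence" (0 to 1); they miss things now and then, are a little off and sometimes report something else, mostly with a low value. They report only what shows in the picture. A call takes as long as a camera call. They do not tell look-alikes from the thing itself.
- robot.look_for(camera, query): "point" ([x, y, z] in m, in world coordinates, good to about 4 mm: the middle of the surface that is visible of it).
The state is a dict: "clock": time; "joint_positions": joint angles; "dq": joint speeds; "joint_efforts": joint torques, N m; "tcp_pos": TCP position; "orientation": TCP orientation; "contact_force": force on the tool from outside, world axes, zero at the start; "ft_torque": the same for the moment, N m; "finger_gap": finger opening in m; "grip_force": force on a finger pad.
Only numpy, scipy, OpenCV 4.12 (cv2) and the standard library are available. Lean on these libraries where they do the work, as an engineer would, in place of code of your own. Each camera call takes 0.05 s, during which the arm holds its last target. There are 200 camera calls.

### The job

Of the three closed tins on the sorting mat one is still full and must not go into the metal bin: heft them one at a time from the robot's left to its right, lifting each at least 4 cm clear of the mat and standing it back on the mat before you take the next. Then hold the heaviest one up, upright and still, at least 10 cm above the mat, with the other two standing upright on the mat, and finish while holding it. Do not tip any tin over and leave the other things where they are.

Things in the scene. Friction and masses are not known exactly. Their poses are not given: they have to be found in the camera images.
- mat: black rubber sorting mat, fixed flat on the table, 200 mm (its x, away from the robot) by 400 mm (its y, towards the robot's left), 6 mm thick; origin at the centre of its underside, so its top is 6 mm above the table
- tin_left: The leftmost seen from the robot (+y end of the mat) of three identical closed tins: plain bare-metal cylinder with a plain paper band and a press-in lid, 66 mm diameter, 100 mm tall, standing upright on the mat. Origin: centre of its underside, z up its axis. Shell 100 g plus unseen rigid contents that may shift by 3 mm (total 130 to 660 g; the heaviest of the three weighs 530 to 660 g, the other two 130 to 350 g each; which is which changes every time).
- tin_middle: The middle one of three identical closed tins: plain bare-metal cylinder with a plain paper band and a press-in lid, 66 mm diameter, 100 mm tall, standing upright on the mat. Origin: centre of its underside, z up its axis. Shell 100 g plus unseen rigid contents that may shift by 3 mm (total 130 to 660 g; the heaviest of the three weighs 530 to 660 g, the other two 130 to 350 g each; which is which changes every time).
- tin_right: The rightmost seen from the robot (-y end of the mat) of three identical closed tins: plain bare-metal cylinder with a plain paper band and a press-in lid, 66 mm diameter, 100 mm tall, standing upright on the mat. Origin: centre of its underside, z up its axis. Shell 100 g plus unseen rigid contents that may shift by 3 mm (total 130 to 660 g; the heaviest of the three weighs 530 to 660 g, the other two 130 to 350 g each; which is which changes every time).
- cap: White plastic bottle cap lying on the mat, 34 mm diameter, 14 mm high; origin at the centre of its underside. Leave it alone.
- cell: Dark steel battery cell lying on the mat, 33 mm diameter, 52 mm long along its y; origin at its underside. Leave it alone.
- jarlid: Brass-coloured jar lid lying on the mat, 64 mm diameter, 12 mm high; origin at the centre of its underside. Leave it alone.
- jar: Glass jar with a steel lid standing on the table by the left end of the mat, 72 mm diameter, 85 mm tall; origin at the centre of its underside. Leave it alone.
- bottle: White plastic bottle standing on the table by the right end of the mat, 60 mm diameter, 150 mm tall; origin at the centre of its underside. Leave it alone.
- carton: Small cardboard carton on the table by the left end of the mat, 60 x 90 x 50 mm; origin at the centre of its underside. Leave it alone.
- squashed_can: Squashed drinks can on the table by the right end of the mat, 66 mm diameter, 34 mm high; origin at the centre of its underside. Leave it alone.
Mind the look-alikes: they are no part of the job. Leave any green or orange look-alike of the tin_middle alone.

How it is judged:
On the way, in this order (a step that is already met when the one before it is completed fails the run):
1. the left tin is lifted clear while the other two stand on the mat (z of tin_left in the frame of mat above 0.036 m and contact force between tin_left and the fingers above 1 N and contact force between tin_left and mat below 0.05 N and z of each of tin_middle, tin_right in the frame of mat below 0.01 m and angle between each of tin_middle, tin_right's own z axis and vertical below 0.12 rad and contact force between each of tin_middle, tin_right and mat above 0.5 N), for 0.2 s.
2. the middle tin is lifted clear while the other two stand on the mat (z of tin_middle in the frame of mat above 0.036 m and contact force between tin_middle and the fingers above 1 N and contact force between tin_middle and mat below 0.05 N and z of each of tin_left, tin_right in the frame of mat below 0.01 m and angle between each of tin_left, tin_right's own z axis and vertical below 0.12 rad and contact force between each of tin_left, tin_right and mat above 0.5 N), for 0.2 s.
3. the right tin is lifted clear while the other two stand on the mat (z of tin_right in the frame of mat above 0.036 m and contact force between tin_right and the fingers above 1 N and contact force between tin_right and mat below 0.05 N and z of each of tin_left, tin_middle in the frame of mat below 0.01 m and angle between each of tin_left, tin_middle's own z axis and vertical below 0.12 rad and contact force between each of tin_left, tin_middle and mat above 0.5 N), for 0.2 s.
At the end, for the whole second after the job is handed in: The heaviest tin is held still over the mat (middles within 250 mm), its underside at least 90 mm above the mat's top, within 20 degrees of upright; the other two stand upright on the mat, untouched (each pressing on it with under 4.3 N, as only the two lighter tins do) ((((z of tin_left in the frame of mat above 0.096 m and contact force between tin_left and the fingers above 1 N and contact force between tin_left and mat below 0.05 N) and horizontal distance between tin_left and mat below 0.25 m and linear speed of tin_left below 0.05 m/s and angle between tin_left's own z axis and vertical below 0.35 rad and (z of tin_middle in the frame of mat below 0.01 m and angle between tin_middle's own z axis and vertical below 0.12 rad and contact force between tin_middle and mat above 0.5 N) and contact force between each of tin_middle, tin_right and mat below 4.3 N and contact force between each of tin_middle, tin_right and the fingers below 0.1 N and linear speed of each of tin_middle, tin_right below 0.03 m/s and (z of tin_right in the frame of mat below 0.01 m and angle between tin_right's own z axis and vertical below 0.12 rad and contact force between tin_right and mat above 0.5 N)) or ((z of tin_middle in the frame of mat above 0.096 m and contact force between tin_middle and the fingers above 1 N and contact force between tin_middle and mat below 0.05 N) and horizontal distance between tin_middle and mat below 0.25 m and linear speed of tin_middle below 0.05 m/s and angle between tin_middle's own z axis and vertical below 0.35 rad and (z of tin_left in the frame of mat below 0.01 m and angle between tin_left's own z axis and vertical below 0.12 rad and contact force between tin_left and mat above 0.5 N) and contact force between each of tin_left, tin_right and mat below 4.3 N and contact force between each of tin_left, tin_right and the fingers below 0.1 N and linear speed of each of tin_left, tin_right below 0.03 m/s and (z of tin_right in the frame of mat below 0.01 m and angle between tin_right's own z axis and vertical below 0.12 rad and contact force between tin_right and mat above 0.5 N)) or ((z of tin_right in the frame of mat above 0.096 m and contact force between tin_right and the fingers above 1 N and contact force between tin_right and mat below 0.05 N) and horizontal distance between tin_right and mat below 0.25 m and linear speed of tin_right below 0.05 m/s and angle between tin_right's own z axis and vertical below 0.35 rad and (z of tin_left in the frame of mat below 0.01 m and angle between tin_left's own z axis and vertical below 0.12 rad and contact force between tin_left and mat above 0.5 N) and contact force between each of tin_left, tin_middle and mat below 4.3 N and contact force between each of tin_left, tin_middle and the fingers below 0.1 N and linear speed of each of tin_left, tin_middle below 0.03 m/s and (z of tin_middle in the frame of mat below 0.01 m and angle between tin_middle's own z axis and vertical below 0.12 rad and contact force between tin_middle and mat above 0.5 N)))); the arm keeps its last pose, push and grip.
It fails at once if a tin is tipped over (angle between any of tin_left, tin_middle, tin_right's own z axis and vertical above 0.7 rad).
It fails at once if another thing is moved by more than 40 mm or knocked over (distance of any of cap, cell, jarlid, jar, bottle, carton, squashed_can from where it was at the start of the episode above 0.04 m or angle between any of jar, bottle's own z axis and vertical above 0.7 rad).
It also fails if it takes over 64 s, if anything falls off the work surface, if the arm or the gripper's body presses on something with over 40 N, if the wrist force passes 120 N, or if a joint passes its speed limit or range.

## Working session

There is one attempt and no reset: what is moved stays moved. The work goes in short steps, Python scripts to look and compute and a shell command to move; the robot and the scene stay as the last step left them, time stands still between calls to the robot, and variables do not carry over. Pictures are saved under pics/ and viewed, at most 10 in all, crops included, and the job is handed in when it is done.

```bash
mkdir -p pics
cat > h.py <<'E'
import numpy as np, cv2
from workcell import robot
def grab(cam, name=None):
    im=robot.get_image(cam)
    if name: cv2.imwrite(f'pics/{name}.png', im['frame'][:,:,::-1])
    return im
def cloud(im):
    K=im['camera_matrix'];T=np.linalg.inv(im['extrinsics']);d=im['depth']
    v,u=np.mgrid[:d.shape[0],:d.shape[1]]
    p=np.stack([(u-K[0,2])/K[0,0]*d,(v-K[1,2])/K[1,1]*d,d],-1)
    w=p@T[:3,:3].T+T[:3,3]; w[d<=0]=np.nan
    return w
def pix(im,p):
    c=im['extrinsics']@np.r_[p,1]; q=im['camera_matrix']@c[:3]; return (q[:2]/q[2]).round().astype(int)
E
python3 - <<'E'
from h import *
s=robot.observe(); print({k:np.round(v,3) for k,v in s.items()})
for c in ['scene','side']:
    im=grab(c,c+'0')
    print(c)
    for n in ['tin_left','tin_middle','tin_right','cap','cell','jarlid','jar','bottle','carton','squashed_can','mat']:
        for r in robot.look_for(c,n)[:4]:
            print(n,np.round(r['point'],3),round(r['confidence'],2),pix(im,r['point']))
E
```

```text
{'clock': np.float64(0.0), 'joint_positions': array([ 0.897,  0.159,  1.598, -0.   ,  1.386, -0.21 ]), 'dq': array([-0.001,  0.002, -0.   , -0.001,  0.   , -0.   ]), 'joint_efforts': array([-0.0000e+00, -3.8558e+01, -3.2211e+01,  7.0000e-02,  3.8000e-02,
       -0.0000e+00]), 'tcp_pos': array([0.257, 0.514, 0.214]), 'orientation': array([-7.220e-01, -3.057e+00,  3.000e-03]), 'contact_force': array([0.409, 0.155, 0.496]), 'ft_torque': array([-0.047, -0.042, -0.048]), 'grip_force': np.float64(0.0), 'finger_gap': np.float64(0.092)}
scene
tin_left [0.54  0.171 0.081] 0.78 [382 183]
tin_middle [ 0.72  -0.069  0.087] 0.72 [362 308]
tin_middle [0.37  0.065 0.074] 0.71 [278 169]
tin_middle [0.722 0.092 0.089] 0.64 [431 254]
tin_middle [0.566 0.05  0.078] 0.56 [345 223]
tin_right [ 0.554 -0.078  0.088] 0.91 [285 253]
tin_right [0.462 0.354 0.042] 0.23 [412 140]
cap [0.614 0.124 0.024] 0.69 [392 238]
cell [0.459 0.016 0.037] 0.45 [291 218]
cell [0.604 0.331 0.054] 0.35 [460 172]
cell [ 0.551 -0.077  0.085] 0.3 [284 253]
jarlid [0.446 0.113 0.02 ] 0.42 [324 197]
jar [0.604 0.331 0.059] 0.89 [46
[... 241 characters left out ...]
le [0.704 0.096 0.065] 0.95 [401 211]
tin_middle [0.354 0.057 0.066] 0.68 [239 235]
tin_middle [ 0.697 -0.082  0.073] 0.6 [426 254]
tin_middle [0.539 0.047 0.095] 0.58 [330 217]
tin_right [ 0.532 -0.084  0.076] 0.61 [339 262]
cap [0.609 0.124 0.022] 0.62 [355 226]
cap [ 0.453 -0.012  0.033] 0.2 [292 263]
cell [ 0.451 -0.012  0.038] 0.85 [291 261]
jarlid [0.467 0.122 0.018] 0.9 [292 234]
jarlid [ 0.532 -0.084  0.078] 0.65 [339 262]
jar [0.596 0.323 0.063] 0.9 [333 173]
bottle [ 0.55  -0.226  0.083] 0.84 [367 309]
carton [0.444 0.328 0.04 ] 0.75 [274 185]
squashed_can [ 0.458 -0.216  0.029] 0.77 [309 337]
squashed_can [0.592 0.326 0.066] 0.22 [331 171]
mat [ 0.49  -0.015  0.005] 0.87 [311 274]
```

View pics/scene0.png

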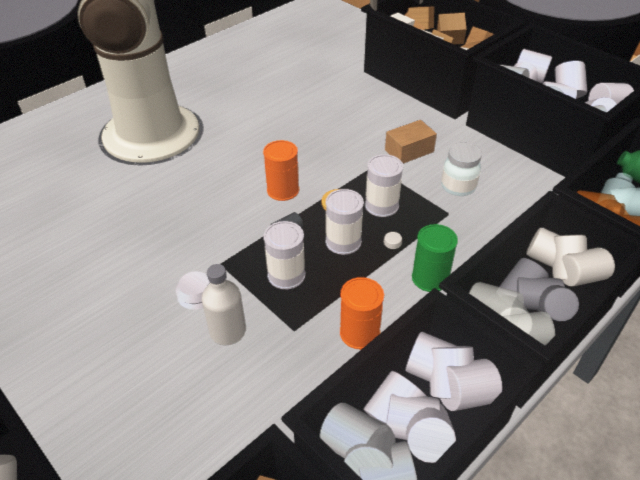

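View pics/side0.png

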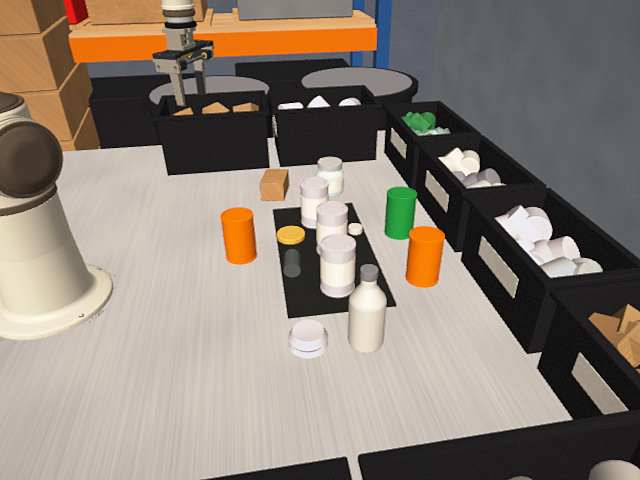

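Run:
```python
from h import *
from scipy.optimize import least_squares
for c in ['scene','side']:
    im=grab(c); w=cloud(im)
    if c=='scene':
        f=im['frame'][140:360,180:500]; cv2.imwrite('pics/crop0.png',cv2.resize(f[:,:,::-1],None,fx=2.4,fy=2.4,interpolation=cv2.INTER_CUBIC))
    for n,(x,y) in dict(L=(.54,.17),M=(.56,.05),R=(.55,-.08)).items():
        near=np.hypot(w[...,0]-x,w[...,1]-y)<.055
        top=near&(w[...,2]>.085); z=np.percentile(w[top][:,2],90)
        t=near&(abs(w[...,2]-z)<.005); p=w[t]
        sd=w[near&(w[...,2]>.03)&(w[...,2]<.09)][:,:2]
        fit=least_squares(lambda q:np.hypot(*(sd-q).T)-.033,[x,y],loss='soft_l1',f_scale=.002).x
        ec=cv2.minEnclosingCircle(p[:,:2].astype(np.float32))
        print(c,n,'top z',z.round(4),'top mean',p.mean(0).round(3),'encl',np.round(ec[0],3),round(ec[1],3),'side fit',fit.round(3),len(p))
    g=w[...,2]
    m=(np.hypot(w[...,0]-.5,w[...,1]-.07)<.05)&(g<.012); print('mat z',np.nanmedian(g[m]))
```

```text
scene L top z 0.1064 top mean [0.531 0.189 0.105] encl [0.53  0.188] 0.035 side fit [0.529 0.191] 679
scene M top z 0.1065 top mean [0.548 0.066 0.105] encl [0.546 0.066] 0.034 side fit [0.546 0.067] 800
scene R top z 0.1064 top mean [ 0.536 -0.064  0.105] encl [ 0.535 -0.063] 0.034 side fit [ 0.534 -0.062] 938
mat z 0.005893005262854023
side L top z 0.105 top mean [0.528 0.187 0.104] encl [0.529 0.188] 0.034 side fit [0.529 0.191] 345
side M top z 0.1053 top mean [0.546 0.063 0.104] encl [0.545 0.064] 0.035 side fit [0.546 0.067] 449
side R top z 0.1051 top mean [ 0.534 -0.066  0.104] encl [ 0.535 -0.065] 0.034 side fit [ 0.534 -0.063] 630
mat z 0.005267858855078411
```

The scene picture shows three bare-metal tins with paper bands on the mat: left at (383,185), middle (344,221), right (285,254). The look-alikes are orange tins at (281,170) and (361,312) and a green one at (434,257). All three of those stand off the mat, so I rule them out. The side picture agrees: tins at (315,202), (332,227) and (338,265), with orange and green at (239,235), (425,257) and (401,213). Next I'll check the choice in a crop and move above the left tin.

View pics/crop0.png

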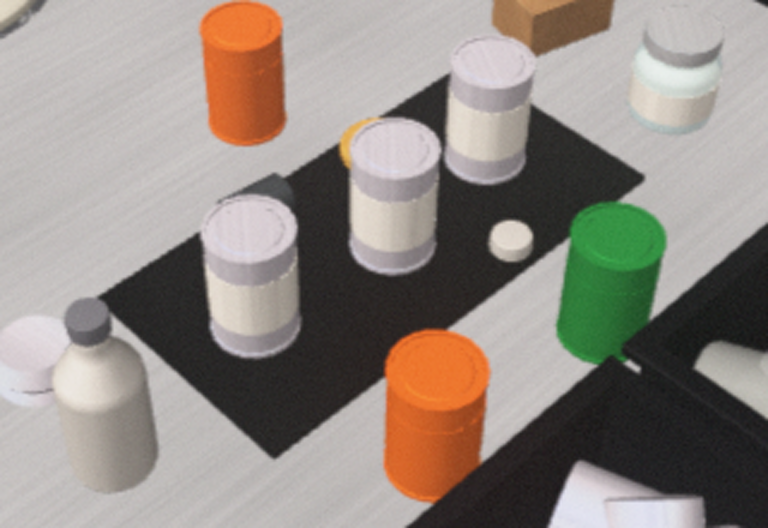

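```bash
python3 -m pendant '{"rotation":[[0,0,-0.8],[0,0,-0.8],[0,0,-0.8],[0,0,-0.8],[0,0,-0.8],[0,0,-0.8],[0,0,-0.8],[0,0,-0.8],[0,0,-0.8],[0,0,-0.72],[0,0,0],[0,0,0]],"linear":[[0.8,-0.9,0],[0.8,-0.9,0],[0.8,-0.9,0],[0.8,-0.9,0],[0.8,-0.9,0],[0.8,-0.9,0],[0.8,-0.9,0],[0.8,-0.9,0],[0.8,-0.9,0],[0.8,-0.9,0],[0.8,-0.9,0],[0.27,-0.9,0]],"jaw":[1,1,1,1,1,1,1,1,1,1,1,1]}'
python3 - <<'E'
from h import *
s=robot.observe(); print({k:np.round(v,3) for k,v in s.items()})
im=grab('wrist','wrist1')
w=cloud(im); near=np.hypot(w[...,0]-.529,w[...,1]-.19)<.06
t=near&(abs(w[...,2]-.105)<.006); p=w[t]; print(p.mean(0),len(p),cv2.minEnclosingCircle(p[:,:2].astype(np.float32)))
for r in robot.look_for('wrist','tin_left')[:3]: print(r, pix(im,r['point']))
E
```

```text
clock: 2.8
tcp_pos: [0.5304, 0.189, 0.2145]
orientation: [2.221, 2.222, 0.0]
contact_force: [0.5, 0.2, -0.8]
finger_gap: 0.0919
grip_force: 0.0
{'clock': np.float64(2.8), 'joint_positions': array([ 0.128,  0.128,  1.631, -0.   ,  1.382,  0.127]), 'dq': array([-0.4  , -0.058,  0.068,  0.003,  0.002, -0.402]), 'joint_efforts': array([  1.825, -36.785, -32.628,   0.049,  -0.047,   0.413]), 'tcp_pos': array([0.53 , 0.189, 0.215]), 'orientation': array([2.221, 2.222, 0.   ]), 'contact_force': array([ 0.525,  0.234, -0.827]), 'ft_torque': array([-0.06 ,  0.075,  0.018]), 'grip_force': np.float64(0.0), 'finger_gap': np.float64(0.092)}
[0.52753243 0.188938   0.10552647] 4571 ((0.5275653600692749, 0.18836377561092377), 0.033076632767915726)
{'point': [0.5306, 0.1931, 0.1059], 'confidence': 0.57} [316 229]
```

The crop confirms three bare-metal tins with cream bands at crop positions (490,110), (395,195) and (250,275). The orange and green tins stand off the mat. The wrist view puts the left tin at (0.528, 0.189) with its top at z = 0.106. I'll descend and grip it.

```bash
python3 -m pendant '{"rotation":[[0,0,0],[0,0,0],[0,0,0],[0,0,0],[0,0,0],[0,0,0],[0,0,0],[0,0,0],[0,0,0],[0,0,0],[0,0,0],[0,0,0],[0,0,0],[0,0,0],[0,0,0]],"linear":[[-0.03,0,-0.65],[0,0,-0.65],[0,0,-0.65],[0,0,-0.65],[0,0,-0.65],[0,0,-0.65],[0,0,-0.65],[0,0,-0.65],[0,0,-0.6],[0,0,0],[0,0,0],[0,0,0],[0,0,0],[0,0,0],[0,0,0]],"jaw":[1,1,1,1,1,1,1,1,1,1,0,0,0,0,0]}'
```

```text
clock: 4.78
tcp_pos: [0.5287, 0.1903, 0.0414]
orientation: [2.22, 2.223, 0.001]
contact_force: [-2.8, -1.7, 6.1]
finger_gap: 0.0661
grip_force: 30.0
```

```bash
python3 -m pendant '{"rotation":[[0,0,0],[0,0,0],[0,0,0],[0,0,0],[0,0,0],[0,0,0],[0,0,0],[0,0,0],[0,0,0],[0,0,0],[0,0,0]],"linear":[[0,0,0.2],[0,0,0.4],[0,0,0.4],[0,0,0.4],[0,0,0.4],[0,0,0.2],[0,0,0],[0,0,0],[0,0,0],[0,0,0],[0,0,0]],"jaw":[0,0,0,0,0,0,0,0,0,0,0]}'
python3 - <<'E'
from h import *
F=[]
for i in range(4):
    im=grab('scene'); s=robot.observe(); F.append(np.r_[s['contact_force'],s['joint_efforts'][1:3],s['tcp_pos'][2]])
print(np.round(F,2)); w=cloud(im)
n=(np.hypot(w[...,0]-.529,w[...,1]-.19)<.06)&(w[...,2]<.1)&(w[...,2]>.02)
print('low z of tin side',np.nanpercentile(w[n][:,2],[0,1,5]))
E
```

```text
clock: 6.15
tcp_pos: [0.5283, 0.1902, 0.1004]
orientation: [-2.22, -2.223, 0.0]
contact_force: [0.1, -0.1, -5.6]
finger_gap: 0.0664
grip_force: 30.0
[[-2.200e-01  6.300e-01 -6.360e+00 -4.228e+01 -3.223e+01  1.000e-01]
 [ 9.100e-01 -2.200e-01 -6.280e+00 -4.229e+01 -3.224e+01  1.000e-01]
 [ 2.000e-02 -5.000e-02 -6.450e+00 -4.229e+01 -3.225e+01  1.000e-01]
 [ 1.200e-01 -5.000e-01 -6.440e+00 -4.230e+01 -3.225e+01  1.000e-01]]
low z of tin side [0.06311674 0.06495584 0.06637847]
```

The left tin was lifted about 60 mm and weighs about 6.4 N, so it's probably the heavy one. I'll stand it back, release and rise.

```bash
python3 -m pendant '{"rotation":[[0,0,0],[0,0,0],[0,0,0],[0,0,0],[0,0,0],[0,0,0],[0,0,0],[0,0,0],[0,0,0],[0,0,0],[0,0,0],[0,0,0],[0,0,0],[0,0,0],[0,0,0],[0,0,0],[0,0,0],[0,0,0],[0,0,0]],"linear":[[0,0,-0.3],[0,0,-0.4],[0,0,-0.4],[0,0,-0.4],[0,0,-0.3],[0,0,-0.15],[0,0,-0.05],[0,0,0],[0,0,0],[0,0,0],[0,0,0],[0,0,0],[0,0,0.3],[0,0,0.6],[0,0,0.6],[0,0,0.6],[0,0,0.6],[0,0,0.6],[0,0,0.6]],"jaw":[0,0,0,0,0,0,0,0,0,1,1,1,1,1,1,1,1,1,1]}'
python3 - <<'E'
from h import *
im=grab('scene'); w=cloud(im); s=robot.observe(); print(s['contact_force'])
for n,(x,y) in dict(L=(.529,.19),M=(.546,.066),R=(.534,-.063)).items():
    t=(np.hypot(w[...,0]-x,w[...,1]-y)<.05)&(w[...,2]>.1)&(w[...,2]<.115); p=w[t]
    print(n,p.mean(0).round(4),np.round(cv2.minEnclosingCircle(p[:,:2].astype(np.float32))[0],3))
E
```

```text
clock: 8.72
tcp_pos: [0.5284, 0.1902, 0.1589]
orientation: [2.22, 2.223, 0.0]
contact_force: [0.1, 0.3, -0.1]
finger_gap: 0.0918
grip_force: 0.0
[ 1.72198926 -0.06303089  1.95204967]
L [0.5308 0.1889 0.1047] [0.531 0.189]
M [0.548  0.0654 0.1047] [0.548 0.066]
R [ 0.5361 -0.0642  0.1046] [ 0.537 -0.062]
```

```bash
python3 -m pendant '{"rotation":[[0,0,0],[0,0,0],[0,0,0],[0,0,0],[0,0,0],[0,0,0],[0,0,0]],"linear":[[0.1,-0.7,0],[0.1,-0.7,0],[0.1,-0.7,0],[0.1,-0.7,0],[0.1,-0.7,0],[0.1,-0.63,0],[0,0,0]],"jaw":[1,1,1,1,1,1,1]}'
python3 - <<'E'
from h import *
im=grab('wrist','wrist2'); w=cloud(im); s=robot.observe(); print(s['tcp_pos'],s['contact_force'])
t=(np.hypot(w[...,0]-.546,w[...,1]-.066)<.05)&(w[...,2]>.098)&(w[...,2]<.112); p=w[t]
print(p.mean(0).round(4),len(p),cv2.minEnclosingCircle(p[:,:2].astype(np.float32)))
E
```

```text
clock: 9.65
tcp_pos: [0.5466, 0.0654, 0.1576]
orientation: [-2.222, -2.221, 0.0]
contact_force: [-0.2, 0.5, 0.4]
finger_gap: 0.0918
grip_force: 0.0
[0.54641044 0.06612633 0.15755332] [-1.14939148  0.44359773 -0.49586923]
[0.5449 0.0652 0.1055] 6928 ((0.5450926423072815, 0.06445629894733429), 0.033198025077581406)
```

View pics/wrist2.png

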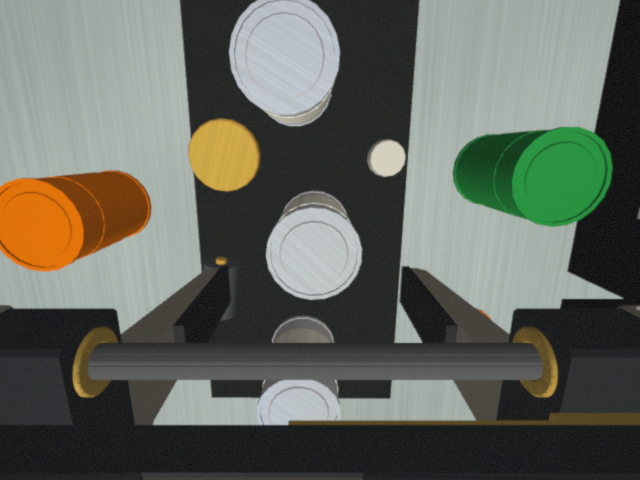

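The wrist picture shows the middle tin at (313,252), centred between the open fingers at (215,300) and (405,300). The jar lid is at (224,155), the cap at (387,158), and the cell is partly hidden at (225,285). I'll check the clearance to the cell.

Run:
```python
from h import *
for c in ['wrist','side','scene']:
    w=cloud(grab(c))
    m=(w[...,0]>.4)&(w[...,0]<.505)&(w[...,1]>-.06)&(w[...,1]<.075)&(w[...,2]>.012)&(w[...,2]<.045); p=w[m]
    print(c,len(p),np.percentile(p,[1,50,99],axis=0).round(3).tolist())
```

```text
wrist 769 [[0.442, -0.031, 0.013], [0.466, 0.021, 0.029], [0.482, 0.036, 0.038]]
side 399 [[0.437, -0.022, 0.013], [0.454, -0.01, 0.033], [0.472, 0.031, 0.04]]
scene 180 [[0.444, -0.015, 0.019], [0.461, 0.021, 0.037], [0.475, 0.033, 0.04]]
```

```bash
python3 -m pendant '{"rotation":[[0,0,0],[0,0,0],[0,0,0],[0,0,0],[0,0,0],[0,0,0],[0,0,0],[0,0,0],[0,0,0],[0,0,0],[0,0,0],[0,0,0],[0,0,0]],"linear":[[-0.04,0,-0.6],[0,0,-0.6],[0,0,-0.6],[0,0,-0.6],[0,0,-0.6],[0,0,-0.6],[0,0,-0.33],[0,0,0],[0,0,0],[0,0,0],[0,0,0],[0,0,0],[0,0,0]],"jaw":[1,1,1,1,1,1,1,1,0,0,0,0,0]}'
python3 -m pendant '{"rotation":[[0,0,0],[0,0,0],[0,0,0],[0,0,0],[0,0,0],[0,0,0],[0,0,0],[0,0,0],[0,0,0],[0,0,0],[0,0,0]],"linear":[[0,0,0.2],[0,0,0.4],[0,0,0.4],[0,0,0.4],[0,0,0.4],[0,0,0.2],[0,0,0],[0,0,0],[0,0,0],[0,0,0],[0,0,0]],"jaw":[0,0,0,0,0,0,0,0,0,0,0]}'
python3 - <<'E'
from h import *
F=[]
for i in range(4):
    im=grab('scene'); s=robot.observe(); F.append(np.r_[s['contact_force'],s['joint_efforts'][1:3],s['tcp_pos'][2]])
print(np.round(F,2)); w=cloud(im)
n=(np.hypot(w[...,0]-.546,w[...,1]-.066)<.045)&(w[...,2]<.1)&(w[...,2]>.02)
print('low z of tin side',np.nanpercentile(w[n][:,2],[0,1,5]))
E
```

```text
clock: 11.48
tcp_pos: [0.5459, 0.0663, 0.0404]
orientation: [2.219, 2.222, 0.001]
contact_force: [0.3, 0.0, 3.7]
finger_gap: 0.0668
grip_force: 30.0
clock: 12.85
tcp_pos: [0.5452, 0.0663, 0.0996]
orientation: [-2.22, -2.223, 0.0]
contact_force: [0.1, -0.7, -1.0]
finger_gap: 0.0665
grip_force: 30.0
[[  0.21   0.33  -0.37 -38.43 -29.95   0.1 ]
 [ -0.58   0.13  -1.74 -38.43 -29.95   0.1 ]
 [  0.87   0.32  -1.96 -38.44 -29.96   0.1 ]
 [ -0.47   0.38  -1.7  -38.44 -29.96   0.1 ]]
low z of tin side [0.06187544 0.0649988  0.06700344]
```

Middle tin: lifted, about 1.7 N, so light. I'll put it back and move on to the right tin (dx −0.011, dy −0.129).

```bash
python3 -m pendant '{"rotation":[[0,0,0],[0,0,0],[0,0,0],[0,0,0],[0,0,0],[0,0,0],[0,0,0],[0,0,0],[0,0,0],[0,0,0],[0,0,0],[0,0,0],[0,0,0],[0,0,0],[0,0,0],[0,0,0],[0,0,0],[0,0,0],[0,0,0]],"linear":[[0,0,-0.3],[0,0,-0.4],[0,0,-0.4],[0,0,-0.4],[0,0,-0.3],[0,0,-0.15],[0,0,-0.05],[0,0,0],[0,0,0],[0,0,0],[0,0,0],[0,0,0],[0,0,0.3],[0,0,0.6],[0,0,0.6],[0,0,0.6],[0,0,0.6],[0,0,0.6],[0,0,0.6]],"jaw":[0,0,0,0,0,0,0,0,0,1,1,1,1,1,1,1,1,1,1]}'
python3 -m pendant '{"rotation":[[0,0,0],[0,0,0],[0,0,0],[0,0,0],[0,0,0],[0,0,0],[0,0,0],[0,0,0]],"linear":[[-0.06,-0.7,0],[-0.06,-0.7,0],[-0.06,-0.7,0],[-0.06,-0.7,0],[-0.06,-0.7,0],[-0.06,-0.7,0],[0,-0.1,0],[0,0,0]],"jaw":[1,1,1,1,1,1,1,1]}'
python3 - <<'E'
from h import *
im=grab('wrist','wrist3'); w=cloud(im); s=robot.observe(); print(s['tcp_pos'],s['contact_force'])
t=(np.hypot(w[...,0]-.535,w[...,1]+.063)<.05)&(w[...,2]>.098)&(w[...,2]<.112); p=w[t]
print(p.mean(0).round(4),len(p),cv2.minEnclosingCircle(p[:,:2].astype(np.float32)))
im=grab('side'); w=cloud(im)
for n,(x,y) in dict(L=(.529,.19),M=(.546,.066)).items():
    t=(np.hypot(w[...,0]-x,w[...,1]-y)<.05)&(w[...,2]>.1)&(w[...,2]<.115); p=w[t]
    print(n,p.mean(0).round(4),np.round(cv2.minEnclosingCircle(p[:,:2].astype(np.float32))[0],3))
E
```

```text
clock: 15.42
tcp_pos: [0.5452, 0.0663, 0.158]
orientation: [2.22, 2.223, 0.0]
contact_force: [-0.1, -0.2, 0.6]
finger_gap: 0.0921
grip_force: 0.0
clock: 16.42
tcp_pos: [0.5345, -0.0623, 0.1569]
orientation: [-2.22, -2.222, -0.0]
contact_force: [-0.7, 0.7, -0.5]
finger_gap: 0.0918
grip_force: 0.0
[ 0.53446127 -0.06204573  0.15684807] [ 0.52847009 -0.05442389 -0.15632496]
[ 0.5328 -0.0645  0.1055] 6911 ((0.5327361822128296, -0.06535659730434418), 0.03325406461954117)
L [0.5385 0.1861 0.1037] [0.531 0.188]
M [0.5455 0.0635 0.1039] [0.546 0.066]
```

```bash
python3 -m pendant '{"rotation":[[0,0,0],[0,0,0],[0,0,0],[0,0,0],[0,0,0],[0,0,0],[0,0,0],[0,0,0],[0,0,0],[0,0,0],[0,0,0],[0,0,0],[0,0,0]],"linear":[[-0.04,-0.07,-0.6],[0,0,-0.6],[0,0,-0.6],[0,0,-0.6],[0,0,-0.6],[0,0,-0.6],[0,0,-0.3],[0,0,0],[0,0,0],[0,0,0],[0,0,0],[0,0,0],[0,0,0]],"jaw":[1,1,1,1,1,1,1,1,0,0,0,0,0]}'
python3 -m pendant '{"rotation":[[0,0,0],[0,0,0],[0,0,0],[0,0,0],[0,0,0],[0,0,0],[0,0,0],[0,0,0],[0,0,0],[0,0,0],[0,0,0]],"linear":[[0,0,0.2],[0,0,0.4],[0,0,0.4],[0,0,0.4],[0,0,0.4],[0,0,0.2],[0,0,0],[0,0,0],[0,0,0],[0,0,0],[0,0,0]],"jaw":[0,0,0,0,0,0,0,0,0,0,0]}'
python3 - <<'E'
from h import *
F=[]
for i in range(4):
    im=grab('scene'); s=robot.observe(); F.append(np.r_[s['contact_force'],s['joint_efforts'][1:3],s['tcp_pos'][2]])
print(np.round(F,2)); w=cloud(im)
n=(np.hypot(w[...,0]-.535,w[...,1]+.063)<.045)&(w[...,2]<.1)&(w[...,2]>.02)
print('low z of tin side',np.nanpercentile(w[n][:,2],[0,1,5]))
E
```

```text
clock: 18.15
tcp_pos: [0.5338, -0.0649, 0.0403]
orientation: [2.219, 2.222, 0.001]
contact_force: [0.2, 0.8, 4.4]
finger_gap: 0.066
grip_force: 30.0
clock: 19.52
tcp_pos: [0.5331, -0.0647, 0.0995]
orientation: [-2.22, -2.223, 0.0]
contact_force: [-1.0, -0.2, -3.1]
finger_gap: 0.0663
grip_force: 30.0
[[  1.15  -0.    -3.39 -38.   -30.58   0.1 ]
 [ -0.23  -0.53  -3.51 -38.   -30.59   0.1 ]
 [ -0.84  -0.65  -4.27 -38.01 -30.6    0.1 ]
 [  0.05   0.18  -3.   -38.02 -30.6    0.1 ]]
low z of tin side [0.06325574 0.06483591 0.0666626 ]
```

Right tin: about 3.5 N. The left one (6.4 N) is the heaviest. I'll put the right tin back, rise and return to the left tin.

```bash
python3 -m pendant '{"rotation":[[0,0,0],[0,0,0],[0,0,0],[0,0,0],[0,0,0],[0,0,0],[0,0,0],[0,0,0],[0,0,0],[0,0,0],[0,0,0],[0,0,0],[0,0,0],[0,0,0],[0,0,0],[0,0,0],[0,0,0],[0,0,0],[0,0,0]],"linear":[[0,0,-0.3],[0,0,-0.4],[0,0,-0.4],[0,0,-0.4],[0,0,-0.3],[0,0,-0.15],[0,0,-0.05],[0,0,0],[0,0,0],[0,0,0],[0,0,0],[0,0,0],[0,0,0.3],[0,0,0.6],[0,0,0.6],[0,0,0.6],[0,0,0.6],[0,0,0.6],[0,0,0.6]],"jaw":[0,0,0,0,0,0,0,0,0,1,1,1,1,1,1,1,1,1,1]}'
python3 -m pendant '{"rotation":[[0,0,0],[0,0,0],[0,0,0],[0,0,0],[0,0,0],[0,0,0],[0,0,0],[0,0,0],[0,0,0],[0,0,0],[0,0,0],[0,0,0]],"linear":[[-0.17,0.7,0],[0,0.8,0],[0,0.8,0],[0,0.8,0],[0,0.8,0],[0,0.8,0],[0,0.8,0],[0,0.8,0],[0,0.8,0],[0,0.8,0],[0,0.58,0],[0,0,0]],"jaw":[1,1,1,1,1,1,1,1,1,1,1,1]}'
python3 - <<'E'
from h import *
im=grab('wrist'); w=cloud(im); s=robot.observe(); print(s['tcp_pos'],s['contact_force'])
t=(np.hypot(w[...,0]-.528,w[...,1]-.189)<.05)&(w[...,2]>.098)&(w[...,2]<.112); p=w[t]
print(p.mean(0).round(4),len(p),cv2.minEnclosingCircle(p[:,:2].astype(np.float32)))
E
```

```text
clock: 22.1
tcp_pos: [0.5332, -0.0647, 0.1579]
orientation: [2.22, 2.223, 0.0]
contact_force: [0.1, -0.4, -0.2]
finger_gap: 0.0921
grip_force: 0.0
clock: 23.6
tcp_pos: [0.5273, 0.1909, 0.1562]
orientation: [-2.217, -2.225, 0.001]
contact_force: [0.3, -0.1, 1.8]
finger_gap: 0.0921
grip_force: 0.0
[0.52755161 0.19000709 0.15628616] [-1.09020172  0.03633837  0.06064361]
[0.5276 0.189  0.1055] 6956 ((0.5276308059692383, 0.18818354606628418), 0.033210188150405884)
```

```bash
python3 -m pendant '{"rotation":[[0,0,0],[0,0,0],[0,0,0],[0,0,0],[0,0,0],[0,0,0],[0,0,0],[0,0,0],[0,0,0],[0,0,0],[0,0,0],[0,0,0],[0,0,0]],"linear":[[0,0,-0.6],[0,0,-0.6],[0,0,-0.6],[0,0,-0.6],[0,0,-0.6],[0,0,-0.6],[0,0,-0.27],[0,0,0],[0,0,0],[0,0,0],[0,0,0],[0,0,0],[0,0,0]],"jaw":[1,1,1,1,1,1,1,1,0,0,0,0,0]}'
python3 -m pendant '{"rotation":[[0,0,0],[0,0,0],[0,0,0],[0,0,0],[0,0,0],[0,0,0],[0,0,0],[0,0,0],[0,0,0],[0,0,0],[0,0,0],[0,0,0],[0,0,0],[0,0,0],[0,0,0],[0,0,0]],"linear":[[0,0,0.2],[0,0,0.4],[0,0,0.4],[0,0,0.5],[0,0,0.5],[0,0,0.5],[0,0,0.5],[0,0,0.5],[0,0,0.4],[0,0,0.3],[0,0,0],[0,0,0],[0,0,0],[0,0,0],[0,0,0],[0,0,0]],"jaw":[0,0,0,0,0,0,0,0,0,0,0,0,0,0,0,0]}'
python3 - <<'E'
from h import *
for i in range(3):
    im=grab('scene','end'); s=robot.observe(); print(np.round(np.r_[s['contact_force'],s['tcp_pos']],3))
w=cloud(im)
n=(np.hypot(w[...,0]-.528,w[...,1]-.19)<.05)&(w[...,2]<.18)&(w[...,2]>.02)
print('low z of tin side',np.nanpercentile(w[n][:,2],[0,1,5]))
w=cloud(grab('side'))
for n,(x,y) in dict(M=(.546,.066),R=(.534,-.063)).items():
    t=(np.hypot(w[...,0]-x,w[...,1]-y)<.05)&(w[...,2]>.1)&(w[...,2]<.115); p=w[t]; print(n,p.mean(0).round(4),len(p))
E
```

```text
clock: 25.28
tcp_pos: [0.5285, 0.1897, 0.0412]
orientation: [2.22, 2.222, 0.001]
contact_force: [-1.3, -1.4, 5.0]
finger_gap: 0.0661
grip_force: 30.0
clock: 27.28
tcp_pos: [0.5281, 0.1896, 0.1666]
orientation: [-2.22, -2.223, 0.0]
contact_force: [-1.3, -0.0, -5.1]
finger_gap: 0.0663
grip_force: 30.0
[ 0.956 -0.054 -6.142  0.528  0.19   0.167]
[-0.416 -0.906 -5.828  0.528  0.19   0.167]
[-0.744 -0.293 -6.484  0.528  0.19   0.167]
low z of tin side [0.12901486 0.13099914 0.13347   ]
M [0.5454 0.0633 0.1039] 454
R [ 0.5334 -0.0657  0.104 ] 631
```

View pics/end.png

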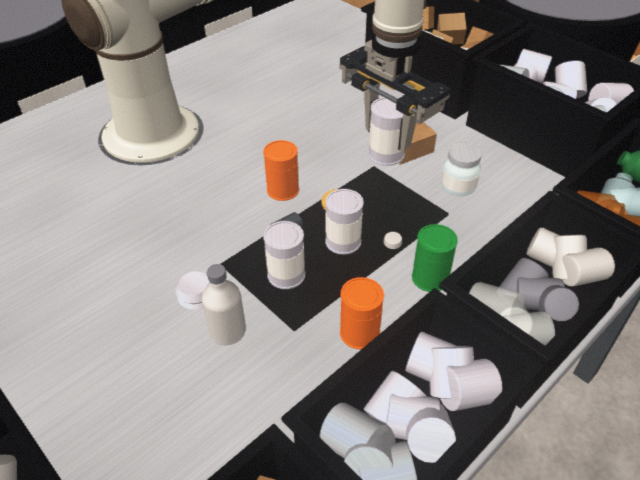

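The picture shows the left tin held upright at (387,135), its underside about 0.125 m above the mat. The other two stand on the mat at (344,221) and (285,254), and nothing else has moved, so I'm handing in.

```bash
python3 -c "
from workcell import robot
print(robot.finish_job())"
```

```text
the job is handed in; nothing more can be done
None
```

I handed the job in at about 27 s while holding the left tin upright and still, about 12 cm above the mat: it was the heaviest at about 6.4 N, against 1.7 N (middle) and 3.5 N (right), which both stand upright on the mat, but the system did not report a verdict.

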